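Set out the painting place with the rinsed basket

ROBOT

A 6-joint arm with a two-finger parallel gripper is mounted at the origin on the work surface. World frame = base frame: x ahead of the robot, y to its left, z up, the work surface at z = 0. Lengths are in m, angles in rad, forces in N, time in s.
With the tool pointing down it reaches from about 0.35 to 0.975 m from the base axis. Payload 4.9 kg.
Tool frame: the origin (TCP) lies midway between the tips of the shut fingers; the grasp point (between the pads) lies 19 mm behind it; z points along the fingers, y is the line along which they close (so a half turn about z gives the same grasp; the last joint's range is limited). The gripper opens to 85 mm and grips with 20 to 120 N. Pads are 22 mm wide; open, the fingers measure 114 mm over their backs; the gripper's body (76 mm by 85 mm) begins 54 mm behind the grasp point. The pads swing forward as they close: fully open they stand 13 mm farther back than shut.
Start: joints at [1.173, 0.053, 1.613, -0, 1.476, -0.119], TCP at [0.172, 0.601, 0.231] pointing down, gripper open.
Joint ranges: [-3.01, 3.01], [-1.01, 2.22], [0.06, 2.58], [-1.02, 4.17], [0.09, 2.62], [-3.14, 3.14]. Speed limits (rad/s): [2.57, 2.57, 3.14, 3.14, 3.14, 3.14].

INTERFACE

Orientations are given as a unit quaternion [w, x, y, z].
In Python, from plant import * gives the robot as it stands.
- The arm moves only by the tool jog_arm, never from a script. Its argument "targets" is a list of rows, each a list of 3 entries, a list of its own where there are three numbers: the shift along the tool's x, y, z in units of 25 mm (1.0 is 25 mm), then the turn, a rotation vector about the tool's x, y, z in units of 8 degrees (1.0 is 8 degrees), then the opening in per cent of the stroke, from 0 (shut) to 100 (fully open). A call has 1 to 8 rows; each row is the pose to reach, as a shift and turn from the pose commanded when the call began, along the tool's axes at that moment; what a row does not reach only later rows make up. A row lasts 1/8 s, in which the tool goes at most 62.5 mm and 10.7 degrees, less where a joint would pass 70% of its speed; a pose out of reach is approached as far as the arm can. A call with a gripper value outside its range is refused whole. The fingers move at their own pace and stop on an object; the grip force is fixed at half the most. Time passes only in rows, so rows that repeat a pose let the fingers close. It gives the time, the measured TCP pose, the force, the opening and the grip force at its end, in the units of the state.
- state(): the state, without advancing time (a new reading comes with each control period).
- grab_frame(name): name is "scene" or "side" or "wrist"; returns (picture, depth): 480x640x3 uint8, red, green, blue; 480x640 float32, m along the optical axis (not along the pixel's ray), 0 where there is no reading.
- camera_params(name): a dict with "fovy" (degrees; the focal length in pixels is half the picture's height over the tangent of half this angle, whatever the lens; pixels are square), "cx", "cy" (the principal point, pixels), "rvec" (rotation vector, rad) and "tvec" (3), from world to camera coordinates, as OpenCV has them; the wrist camera has in their place "hand_eye" (4x4, takes a point from camera to tool coordinates, whose origin is the TCP and whose axes are the flange's). Camera axes: x right, y down, z forward; pixel columns grow to the right and rows downward; lengths in m; the calibration is good to about 2 mm. A picture is of the moment at which its call begins: read the wrist's pose just before it. camera_params takes no time and is no camera call.
- job_done(): hands the job in; it is judged then, once.
The state is a dict: "time": time; "joint_pos": joint angles; "joint_vel": joint speeds; "joint_efforts": joint torques, N m; "tool_pos": TCP position; "tool_rot": TCP orientation; "contact_force": force on the tool from outside, world axes, zero at the start; "ft_torque": the same for the moment, N m; "gripper_width": opening from 0.0 (shut) to 1.0 (fully open); "grasp_force": force on a finger pad.
Only numpy, scipy, OpenCV 4.12 (cv2) and the standard library are available. Lean on these libraries where they do the work, as an engineer would, in place of code of your own. Each camera call takes 0.05 s, during which the arm holds its last target. There are 200 camera calls.

TASK

Set out the painting place. Take the hook rod from its stand and, with it, fish the little metal basket out of the deep white tank by its bail; set it down without dropping it on the table midway between the brush pot and the glue bottle, its two ears pointing at them, then hang the rod back in its fork. Also stand whichever of these are on the table upright in their places, each with about 3 cm clear between it and its neighbour (left, right and in front are as seen from the robot, in front being nearer to it): the paint bottle straight in front of the glue bottle, the lidded jar straight in front of the brush pot, the empty mixing cup straight to the right of the brush pot, and the white block lying flat straight in front of the basket with its long side running left to right; leave the glass beaker and the measuring cylinder alone.

Things in the scene. Friction and masses are not known exactly. Their poses are not given: they have to be found in the camera images.
- pot: White plastic brush pot, 80 mm across (84 over its band), 80 mm tall, with three brushes that lean to the far side (away from the robot) and reach 150 mm. Fixed. Origin: centre of its underside on the table. Axes parallel to the table's: x away from the robot, y to the robot's left, z up.
- glue: White glue bottle with a black pointed nozzle, 64 mm across, 135 mm tall, 245 to 275 mm to the left of the brush pot. Fixed. Origin: centre of its underside on the table. Axes parallel to the table's.
- tank_mouth (a point): Centre of the mouth, at rim height, of the tall white tank: fixed, 140 mm high, outside 84 mm (x) by 100 mm (y), walls 4 mm, inside 76 by 92 mm. Ledges on the inner +y and -y walls, 14 mm wide, tops 30 mm above the table, carry the basket's ears. z up; x and y square to the sides.
- basket: Small aluminium basket: open box 52 mm (x) by 54 mm (y), 26 mm high. Two flat ears, 30 mm wide, at rim height, stick out along +y and -y to 41 mm from the centre. A 5 mm wire bail arches over it in its y-z plane, gently peaked. Origin: centre of the underside; z up. At the start it hangs in the tank by its ears, underside 10 mm above the table, axes along the tank's. 0.15 kg.
- basket_bail (a point): Middle of the bail's top wire, 65 mm above the basket's underside on its vertical centre line (65 mm above the table once the basket stands there); underside of the wire 2.5 mm lower. Axes as the basket's. At the start 65 mm below the tank's rim.
- rod_grip (a point): Centre of the hook rod's black grip, 18 mm (x) by 24 mm (y) by 46 mm high, z up. Below it a round flange, 32 mm across, 4 mm thick, then a 6 mm steel shaft down to a J hook whose tongue runs 18 mm along the rod's +x (upper face 121 mm, lowest face 127 mm below this point) to an upturned tip that rises to 109 mm below this point. Rod 0.12 kg.
- rod_flange (a point): Centre of the underside of the rod's flange, on the shaft's axis, 26 mm below the grip's centre; axes as the rod's.
- rod_hook (a point): Middle of the hook's bearing face (top of the tongue), 9 mm along the rod's +x from the shaft's axis and 121 mm below the grip's centre; axes as the rod's. Opening between shaft and tip 12 mm; the tip rises 12 mm above this face.
- stand_fork (a point): Rod stand (fixed): point on the top face of its wooden fork, 125 mm above the table, where the flange's underside rests. Two 12 mm wide prongs along the stand's x, slot 12 mm, open towards -x (the robot), tips 25 mm from this point; column behind at +39 mm. At the start the rod hangs here, hook along the stand's +x: lift a little, draw out along -x; hang back the same way.
- bottle_mid (a point): Half-way up the paint bottle: red-brown cylinder with a paper label, 56 mm across, 92 mm tall, with a blue cap 40 mm across on top; 120 mm in all; this point is 60 mm above its underside, on its axis; z up. Mass about 0.25 kg. May be absent.
- jar_mid (a point): Half-way up the squat jar with a white lid: 61 mm across, 70 mm tall; 35 mm above its underside, on its axis; z up. Mass about 0.22 kg. May be absent.
- cup_mid (a point): Half-way up the empty grey mixing cup: open at the top, 60 mm across at the rim, 52 mm at the foot, 75 mm tall, wall 3 mm; 37.5 mm above its underside, on its axis; z up. Mass about 0.08 kg. May be absent.
- block_mid (a point): Centre of the white primed block lying flat: 50 mm (x) by 90 mm (y) by 32 mm high; z up. Mass about 0.12 kg. May be absent.
- beaker: Clear glass beaker, 80 mm across, 110 mm tall, beyond and to the right of the pot; a bystander. Origin: centre of its underside.
- cylinder: Amber measuring cylinder on a white foot 64 mm across, 168 mm tall, beyond the glue bottle; a bystander. Origin: centre of its underside.
Not all that is in view belongs to the job. Several things look just like the part that bears block_mid: the one meant starts farthest to the robot's left.

How it is judged:
On the way, in this order (a step that is already met when the one before it is completed fails the run):
1. the basket hangs on the rod, clear above the tank's rim (height (world z) of basket above 0.14 m and contact force between basket and rod above 0.3 N), for 0.2 s.
2. the basket stands on the table midway between brush pot and glue bottle, ears towards them, off the hook (x of basket_bail in the frame of pot between -0.03 and 0.03 m and x of basket_bail in the frame of glue between -0.03 and 0.03 m and y of basket_bail in the frame of pot between 0.105 and 0.16 m and y of basket_bail in the frame of glue between -0.16 and -0.105 m and height (world z) of basket_bail below 0.071 m and angle between basket_bail's own z axis and vertical below 0.1 rad and angle between the y axis of basket and the y axis of pot, either way round below 0.26 rad and linear speed of basket below 0.03 m/s and contact force between basket and rod below 0.05 N), for 0.3 s.
3. the rod hangs in its fork again (distance between rod_flange and stand_fork below 0.015 m and angle between rod_grip's own z axis and vertical below 0.12 rad and linear speed of rod below 0.03 m/s), for 0.3 s.
At the end, for the whole second after the job is handed in: Basket upright on the table off the hook, midway between pot and glue (within about 17 mm sideways), ears within 15 degrees; rod within 15 mm of its seat in the fork; each present item upright at rest, gap 30 +-16 mm, within 16 mm of in line (block 25 mm, 10 degrees) (all of step 2 and all of step 3 and x of bottle_mid in the frame of glue between -0.106 and -0.074 m and y of bottle_mid in the frame of glue between -0.016 and 0.016 m and height (world z) of bottle_mid below 0.066 m and angle between each of bottle_mid, jar_mid, cup_mid, block_mid's own z axis and vertical below 0.15 rad and linear speed of each of bottle, jar, cup, block below 0.03 m/s and x of jar_mid in the frame of pot between -0.116 and -0.084 m and y of jar_mid in the frame of pot between -0.016 and 0.016 m and height (world z) of jar_mid below 0.041 m and y of cup_mid in the frame of pot between -0.116 and -0.084 m and x of cup_mid in the frame of pot between -0.016 and 0.016 m and height (world z) of cup_mid below 0.043 m and (x of block_mid in the frame of basket between -0.097 and -0.065 m or x of block_mid in the frame of basket between 0.065 and 0.097 m) and y of block_mid in the frame of basket between -0.025 and 0.025 m and x of block_mid in the frame of pot below -0.03 m and angle between the y axis of block_mid and the y axis of pot, either way round below 0.18 rad and height (world z) of block_mid below 0.022 m); the robot touches nothing.
It fails at once if the basket is dropped or flung (linear speed of basket above 0.9 m/s).
It fails at once if the beaker is disturbed (distance of beaker from where it was at the start of the episode above 0.03 m).
It fails at once if the measuring cylinder is disturbed (distance of cylinder from where it was at the start of the episode above 0.03 m).
Of bottle, jar, cup, block only 2 to 4 are there at a start; the rules pass over those that are not, and their reading is None.
At some moment in a run one of jar, cup, block may be knocked a few centimetres aside while the robot is not near it.
It also fails if it takes over 210 s, if anything falls off the work surface, if the arm or the gripper's body presses on something with over 40 N, if the wrist force passes 120 N, or if a joint passes its speed limit or range.

## Working session

There is one attempt and no reset: what is moved stays moved. The work goes in short steps, Python scripts to look and compute and a tool call to move; the robot and the scene stay as the last step left them, time stands still between calls to the robot, and variables do not carry over. Pictures are saved under pics/ and viewed, at most 14 in all, crops included, and the job is handed in when it is done.

Besides the shell and the picture viewer there is one more tool, called after "Request:" as name(argument=value, ...), one argument or row to a line, values as JSON. jog_arm: Moves the arm, as the interface text tells. Its arguments: {"type":"object","properties":{"targets":{"type":"array"}},"required":["targets"]}

```bash
mkdir -p pics; ls; cat > h.py <<'E'
from plant import *
import numpy as np, cv2
from scipy.spatial.transform import Rotation as R
def cam(name, st=None):
    p=camera_params(name); f=240/np.tan(np.radians(p['fovy'])/2)
    if name=='wrist':
        st=st or state(); q=st['tool_rot']; T=np.eye(4); T[:3,:3]=R.from_quat([q[1],q[2],q[3],q[0]]).as_matrix(); T[:3,3]=st['tool_pos']
        M=T@np.array(p['hand_eye'])
    else:
        E=np.eye(4);E[:3,:3]=R.from_rotvec(np.ravel(p['rvec'])).as_matrix();E[:3,3]=np.ravel(p['tvec']);M=np.linalg.inv(E)
    return f,p['cx'],p['cy'],M
def shot(name,fn):
    c=cam(name); im,d=grab_frame(name)
    cv2.imwrite(f'pics/{fn}.png',im[...,::-1]); np.savez(f'pics/{fn}.npz',im=im,d=d,f=c[0],cx=c[1],cy=c[2],M=c[3])
def cloud(fn):
    z=np.load(f'pics/{fn}.npz'); d=z['d']; v,u=np.mgrid[:480,:640]
    P=np.stack([(u-z['cx'])/z['f']*d,(v-z['cy'])/z['f']*d,d],-1)
    W=P@z['M'][:3,:3].T+z['M'][:3,3]; W[d==0]=np.nan
    return W,z['im']
def ray(fn,u,v,h):
    z=np.load(f'pics/{fn}.npz'); r=z['M'][:3,:3]@np.array([(u-z['cx'])/z['f'],(v-z['cy'])/z['f'],1]); o=z['M'][:3,3]
    return o+r*(h-o[2])/r[2]
E
python3 - <<'E'
from h import *
for n in ['scene','side','wrist']:
    shot(n,n+'0'); c=cam(n); print(n,c[0],c[1:3],c[3].round(3).tolist())
    print({k:v for k,v in camera_params(n).items() if k not in('rvec','tvec')})
print(state())
E
```

```text
pics
scene 448.77903569053166 (313.47795050485144, 236.79704999557404) [[0.206, 0.793, -0.573, 1.063], [0.979, -0.166, 0.122, -0.12], [0.002, -0.586, -0.81, 0.882], [0.0, 0.0, 0.0, 1.0]]
{'fovy': 56.274347177030116, 'cx': 313.47795050485144, 'cy': 236.79704999557404}
side 587.2003949015152 (328.9541074637565, 238.52879725734653) [[0.853, -0.265, 0.449, -0.018], [-0.522, -0.448, 0.726, -0.872], [0.009, -0.854, -0.521, 0.719], [0.0, 0.0, 0.0, 1.0]]
{'fovy': 44.461541689227616, 'cx': 328.9541074637565, 'cy': 238.52879725734653}
wrist 397.5472005822262 (314.5179172166797, 232.1779833537969) [[0.275, 0.917, 0.289, 0.098], [0.961, -0.262, -0.085, 0.622], [-0.002, 0.301, -0.953, 0.373], [0.0, 0.0, 0.0, 1.0]]
{'fovy': 62.2389201773837, 'cx': 314.5179172166797, 'cy': 232.1779833537969, 'hand_eye': array([[-2.35098129e-04, -9.53410307e-01, -3.01676535e-01,
         7.69319131e-02],
       [ 9.99999585e-01,  4.12376667e-05, -9.09631395e-04,
        -2.39124225e-04],
       [ 8.79692384e-04, -3.01676624e-01,  9.53409902e-01,
        -1.42458519e-01],
       [ 0.00000000e+00,  0.00000000e+00,  0.00000000e+00,
         1.00000000e+00]])}
{'time': 0.15, 'joint_pos': array([ 1.17298925e+00,  5.32463660e-02,  1.61393493e+00, -1.67432262e-06,
        1.47602242e+00, -1.18986061e-01]), 'joint_vel': array([-0.00058133, -0.00198749, -0.00283064,  0.00071896, -0.00029242,
       -0.00022255]), 'joint_efforts': array([ 5.27343182e-04, -3.94243062e+01, -3.70720410e+01, -1.73169806e-04,
        4.63452496e-03,  2.47114235e-05]), 'tool_pos': array([0.17182078, 0.60042526, 0.23034601]), 'tool_rot': array([-2.05032907e-04,  1.38959241e-01,  9.90297774e-01, -7.79003709e-04]), 'contact_force': array([ 0.45230345,  0.46899952, -0.35083078]), 'ft_torque': array([0.00461092, 0.00814358, 0.0180316 ]), 'grasp_force': 0.0, 'gripper_width': 0.996389117362278}
```

View pics/scene0.png

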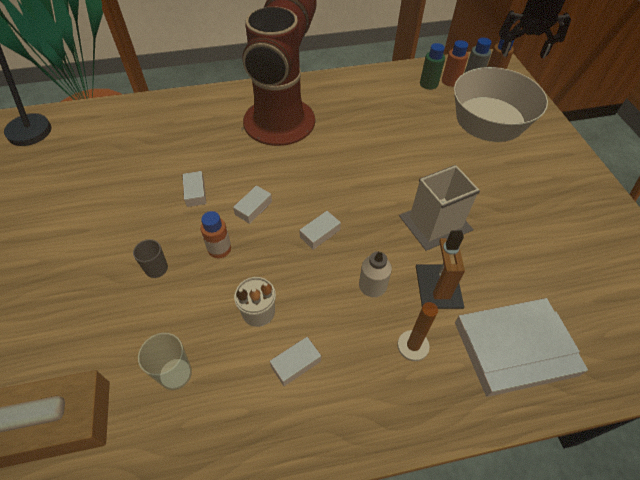

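View pics/side0.png

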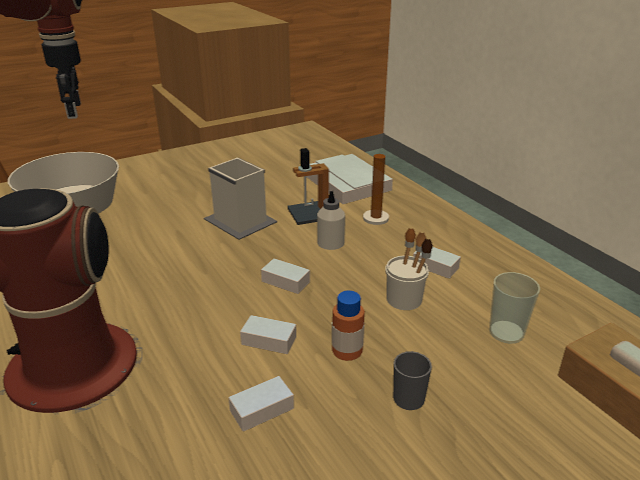

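The scene view shows the tank at (445,205), the stand with rod at (445,275), glue at (376,273), the pot at (257,300), the paint bottle at (215,235) and the cup at (151,260). White blocks are at (194,188), (252,203), (320,229) and (296,361). I see no jar. The side view agrees.

```bash
cat > m.py <<'E'
from h import *
from scipy.optimize import least_squares
def circ(P,r=None):
    f=lambda q:np.hypot(P[:,0]-q[0],P[:,1]-q[1])-(r if r else q[2])
    s=least_squares(f,[*P[:,:2].mean(0),.03],loss='soft_l1',f_scale=.002)
    return s.x.round(4),len(P)
W=[];C=[]
for n in ['scene0','side0']:
    w,im=cloud(n); W.append(w.reshape(-1,3));C.append(im.reshape(-1,3).astype(int)); 
def near(i,c,r,lo,hi):
    w=W[i]; return w[(np.hypot(w[:,0]-c[0],w[:,1]-c[1])<r)&(w[:,2]>lo)&(w[:,2]<hi)]
w0,_=cloud('scene0')
for k,(u,v) in dict(pot=(257,312),glue=(376,283),bottle=(217,240),cup=(153,265),b1=(194,185),b2=(252,200),b3=(320,225),b4=(296,358),tank=(440,222),beaker=(168,345),cyl=(414,346),grip=(455,240)).items(): print(k,w0[v,u].round(3))
E
python3 - <<'E'
from m import *
for k,u,v in [('pot',257,312),('glue',376,283),('bottle',217,240),('cup',153,265)]:
    c=w0[v,u]
    for i in (0,1):
        hi=dict(pot=.06,glue=.08,bottle=.08,cup=.06)[k]
        print(k,i,circ(near(i,c,.065,.02,hi),dict(pot=.04,glue=.032,bottle=.028,cup=.0282)[k]))
for k,u,v in [('b1',194,185),('b2',252,200),('b3',320,225),('b4',296,358)]:
    c=w0[v,u]
    for i in (0,1):
        P=near(i,c,.07,.026,.04)
        if len(P)>20:
            r=cv2.minAreaRect(P[:,:2].astype(np.float32)*1000); print(k,i,r,np.median(P[:,2]))
c=w0[222,440]
for i in (0,1):
    P=near(i,c,.11,.132,.148); r=cv2.minAreaRect(P[:,:2].astype(np.float32)*1000); print('tank',i,r,len(P), cv2.boxPoints(r).round().tolist())
c=w0[240,455]
for i in (0,1):
    for lo,hi in [(.14,.152),(.155,.19),(.19,.21),(.10,.122),(.122,.128)]:
        P=near(i,c,.07,lo,hi)
        if len(P): r=cv2.minAreaRect(P[:,:2].astype(np.float32)*1000);print('stand',i,lo,r,len(P),P.mean(0).round(3))
E
```

```text
pot [ 0.648 -0.146  0.072]
glue [0.628 0.107 0.063]
bottle [ 0.455 -0.209  0.071]
cup [ 0.479 -0.353  0.051]
b1 [ 0.243 -0.256  0.035]
b2 [ 0.322 -0.118  0.033]
b3 [0.433 0.03  0.033]
b4 [ 0.741 -0.086  0.031]
tank [0.506 0.295 0.068]
beaker [ 0.678 -0.322  0.063]
cyl [0.765 0.148 0.032]
grip [0.619 0.259 0.162]
pot 0 (array([ 0.6064, -0.1457,  0.03  ]), 256)
pot 1 (array([ 0.6107, -0.1426,  0.03  ]), 243)
glue 0 (array([0.5953, 0.1162, 0.03  ]), 492)
glue 1 (array([0.5971, 0.1165, 0.03  ]), 668)
bottle 0 (array([ 0.4281, -0.2135,  0.03  ]), 394)
bottle 1 (array([ 0.4288, -0.2135,  0.03  ]), 872)
cup 0 (array([ 0.4537, -0.3602,  0.03  ]), 500)
cup 1 (array([ 0.4526, -0.3613,  0.03  ]), 990)
b1 0 ((238.12220764160156, -259.9956359863281), (93.9941635131836, 50.599422454833984), 1.3716187477111816) 0.03187040419210985
b1 1 ((237.308837890625, -261.0148620605469), (90.7182388305664, 54.069923400878906), 1.0892103910446167) 0.03193774421205431
b2 0 ((320.683837890625, -117.99969482421875), (53.31511688232422, 92.72003173828125), 42.62958526611328) 0.03176175012974414
b2 1 ((319.314819335
[... 1369 characters left out ...]
.25  0.113]
stand 0 0.122 ((627.3941650390625, 259.6440124511719), (37.37541961669922, 79.7787857055664), 77.43122863769531) 365 [0.638 0.256 0.125]
stand 1 0.14 ((610.3818969726562, 259.7735290527344), (22.948307037353516, 17.609434127807617), 71.68892669677734) 40 [0.608 0.255 0.146]
stand 1 0.155 ((611.6022338867188, 262.0540466308594), (29.544065475463867, 18.176578521728516), 74.86031341552734) 94 [0.609 0.257 0.168]
stand 1 0.1 ((626.238037109375, 253.81427001953125), (35.935543060302734, 82.89695739746094), 77.36029815673828) 162 [0.632 0.246 0.114]
stand 1 0.122 ((626.5035400390625, 258.497314453125), (42.704795837402344, 82.99095153808594), 80.25086212158203) 185 [0.627 0.255 0.125]
```

```bash
python3 - <<'E'
from m import *
c=ray('scene0',447,186,.14); print(c)
for i in (0,1):
    P=near(i,c,.085,.136,.144); P=P[P[:,0]<.57]; r=cv2.minAreaRect(P[:,:2].astype(np.float32)*1000); print('tank',i,r,len(P), cv2.boxPoints(r).round().tolist())
for n in ['scene0','side0']:
    im=cv2.imread(f'pics/{n}.png'); 
    a,b=((385,500),(150,320)) if n=='scene0' else ((195,350),(140,250))
    cr=im[b[0]:b[1],a[0]:a[1]]; cv2.imwrite(f'pics/c_{n}.png',cv2.resize(cr,None,fx=3.5,fy=3.5,interpolation=3))
E
```

```text
pot [ 0.648 -0.146  0.072]
glue [0.628 0.107 0.063]
bottle [ 0.455 -0.209  0.071]
cup [ 0.479 -0.353  0.051]
b1 [ 0.243 -0.256  0.035]
b2 [ 0.322 -0.118  0.033]
b3 [0.433 0.03  0.033]
b4 [ 0.741 -0.086  0.031]
tank [0.506 0.295 0.068]
beaker [ 0.678 -0.322  0.063]
cyl [0.765 0.148 0.032]
grip [0.619 0.259 0.162]
[0.4632908  0.31082201 0.14      ]
tank 0 ((458.4353942871094, 318.3076477050781), (92.86277770996094, 104.37898254394531), 15.03069019317627) 429 [[400.0, 357.0], [427.0, 256.0], [517.0, 280.0], [490.0, 381.0]]
tank 1 ((457.2972106933594, 317.0527038574219), (96.04238891601562, 108.24298858642578), 14.016390800476074) 316 [[398.0, 358.0], [424.0, 253.0], [517.0, 276.0], [491.0, 381.0]]
```

View pics/c_scene0.png

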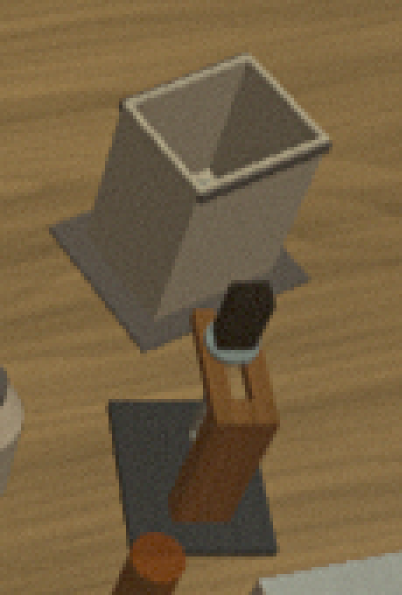

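```bash
cat >> h.py <<'E'
def go(x,y,z,yaw,tilt0=True):
    """units to a tool-down pose whose tool y points at yaw degrees (from the measured pose)"""
    s=state(); q=s['tool_rot']; A=R.from_quat([q[1],q[2],q[3],q[0]])
    d=A.inv().apply(np.array([x,y,z])-s['tool_pos'])/.025
    t=np.radians(yaw); ty=np.array([np.cos(t),np.sin(t),0]); tz=np.array([0,0,-1.]); B=R.from_matrix(np.c_[np.cross(ty,tz),ty,tz])
    rv=np.degrees((A.inv()*B).as_rotvec())/8
    print('shift',d.round(2).tolist(),'turn',rv.round(2).tolist(),'dist',round(np.linalg.norm(d)/2.5,1),'rows; t',round(s['time'],1))
E
python3 -c "
from h import *
go(.575,.272,.33,78)"
```

```text
shift [-19.12, -8.2, -3.98] turn [-0.01, -0.0, -0.5] dist 8.5 rows; t 0.1
```

Request:
jog_arm(
  targets=[
    [[-2,-0.8,-2.5],[0,0,0],100],
    [[-19.1,-8.2,-4],[0,0,-0.5],100],
    [[-19.1,-8.2,-4],[0,0,-0.5],100],
    [[-19.1,-8.2,-4],[0,0,-0.5],100],
    [[-19.1,-8.2,-4],[0,0,-0.5],100],
    [[-19.1,-8.2,-4],[0,0,-0.5],100],
    [[-19.1,-8.2,-4],[0,0,-0.5],100],
    [[-19.1,-8.2,-4],[0,0,-0.5],100],
  ],
)

```text
time: 1.15
tool_pos: [0.5418, 0.2987, 0.3264]
tool_rot: [-0.0, 0.104, 0.995, 0.0]
contact_force: [0.9, 0.1, 0.5]
gripper_width: 0.997
grasp_force: 0.0
```

```bash
python3 -c "
from h import *
go(.575,.272,.33,78)"
```

```text
shift [-1.52, -0.77, -0.14] turn [0.0, -0.0, 0.0] dist 0.7 rows; t 1.1
```

Request:
jog_arm(
  targets=[
    [[-1.5,-0.8,0],[0,0,0],100],
    [[-1.5,-0.8,0],[0,0,0],100],
    [[-1.5,-0.8,0],[0,0,0],100],
  ],
)

```text
time: 1.52
tool_pos: [0.5727, 0.2731, 0.3259]
tool_rot: [-0.001, 0.104, 0.995, -0.0]
contact_force: [0.5, 0.4, -0.1]
gripper_width: 1.0
grasp_force: 0.0
```

```bash
python3 - <<'E'
from h import *
print(state()['tool_pos'].round(4)); shot('wrist','w1'); go(.612,.262,.2,78)
W,im=cloud('w1'); W=W.reshape(-1,3)
def rect(c,r,lo,hi):
    P=W[(np.hypot(W[:,0]-c[0],W[:,1]-c[1])<r)&(W[:,2]>lo)&(W[:,2]<hi)]
    if len(P)>10: print(lo,cv2.minAreaRect(P[:,:2].astype(np.float32)*1000),len(P),np.median(P,0).round(4))
for lo,hi in [(.168,.18),(.14,.165),(.126,.133),(.118,.1262)]: rect((.62,.26),.065,lo,hi)
rect((.458,.318),.085,.134,.146)
E
```

```text
[0.5727 0.2731 0.3259]
shift [-1.65, -0.12, 5.05] turn [-0.0, -0.01, 0.01] dist 2.1 rows; t 1.6
0.168 ((610.9519653320312, 263.51995849609375), (23.388334274291992, 17.32825469970703), 78.66578674316406) 661 [0.6099 0.2637 0.1745]
0.14 ((603.8908081054688, 264.7457275390625), (23.735755920410156, 3.382835626602173), 78.194091796875) 266 [0.603  0.2656 0.1531]
0.126 ((625.6519775390625, 260.4976501464844), (35.18401336669922, 78.72896575927734), 78.01728057861328) 459 [0.603  0.2645 0.1285]
0.118 ((626.5669555664062, 260.0078125), (36.07923889160156, 80.93113708496094), 78.30113983154297) 1557 [0.6422 0.2574 0.1249]
0.134 ((457.58642578125, 317.7809753417969), (90.14116668701172, 100.27630615234375), 14.310312271118164) 2853 [0.4797 0.3047 0.1395]
```

View pics/w1.png

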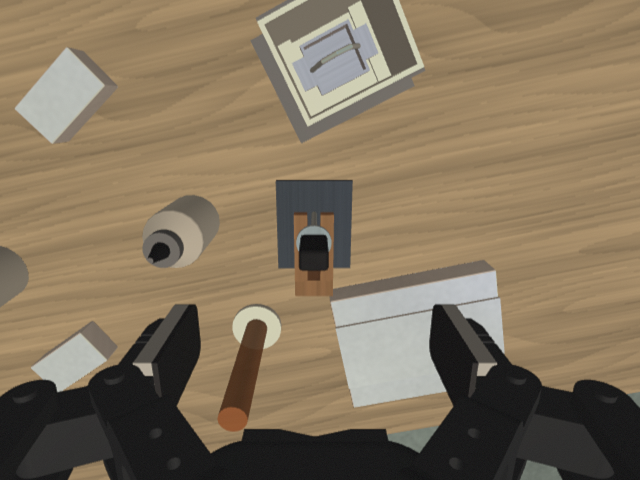

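The wrist view shows the rod grip at (313,250) over the fork, and the basket inside the tank with its bail running from (312,70) to (358,42).

```bash
python3 - <<'E'
from h import *
go(.611,.263,.136,78.3)
W,im=cloud('w1')
for u,v in [(312,70),(320,64),(330,58),(340,53),(350,48),(357,43)]: 
    print(W[v-1:v+2,u-1:u+2,2].round(3).ravel().tolist(), ray('w1',u,v,.074).round(4))
Z=W.reshape(-1,3); P=Z[(np.hypot(Z[:,0]-.458,Z[:,1]-.318)<.05)&(Z[:,2]>.055)&(Z[:,2]<.085)]
t=np.radians(14.4);e=np.array([np.cos(t),np.sin(t)]);n=np.array([-e[1],e[0]])
print(len(P)); 
L=(P[:,:2]-[.4576,.3178]); print(np.c_[L@e,L@n,P[:,2]].round(3)[::max(1,len(P)//25)].tolist())
E
```

```text
shift [-1.6, -0.09, 7.61] turn [-0.0, -0.01, -0.03] dist 3.1 rows; t 1.6
[0.041, 0.043, 0.045, 0.04, 0.042, 0.045, 0.038, 0.041, 0.042] [0.4653 0.2928 0.074 ]
[0.066, 0.067, 0.07, 0.065, 0.068, 0.067, 0.061, 0.066, 0.066] [0.4618 0.3011 0.074 ]
[0.074, 0.075, 0.074, 0.074, 0.074, 0.073, 0.073, 0.074, 0.073] [0.4587 0.3111 0.074 ]
[0.076, 0.076, 0.073, 0.077, 0.077, 0.076, 0.076, 0.075, 0.014] [0.4565 0.3208 0.074 ]
[0.071, 0.07, 0.071, 0.072, 0.07, 0.069, 0.069, 0.072, 0.07] [0.4543 0.3305 0.074 ]
[0.036, 0.036, 0.036, 0.035, 0.039, 0.038, 0.052, 0.047, 0.043] [0.4515 0.3374 0.074 ]
1093
[[-0.038, 0.018, 0.083], [-0.038, 0.018, 0.076], [-0.038, 0.017, 0.065], [-0.038, 0.011, 0.067], [-0.019, 0.046, 0.069], [-0.014, 0.046, 0.08], [-0.013, 0.046, 0.078], [-0.013, 0.046, 0.071], [-0.01, 0.046, 0.075], [-0.007, 0.046, 0.083], [-0.038, -0.024, 0.085], [-0.003, 0.046, 0.081], [-0.002, 0.046, 0.079], [-0.038, -0.031, 0.077], [0.0, 0.046, 0.067], [0.004, 0.046, 0.063], [0.011, 0.046, 0.076], [-0.003, 0.011, 0.072], [-0.002, 0.01, 0.073], [-0.004, 0.002, 0.076], [-0.003, -0.001, 0.076], [-0.001, -0.001, 0.077], [-0.004, -0.011, 0.069], [-0.003, -0.018, 0.063], [-0.0, -0.02, 0.057], [0.017, -0.046, 0.076]]
```

Request:
jog_arm(
  targets=[
    [[-1.6,-0.1,2],[0,0,0],100],
    [[-1.6,-0.1,4],[0,0,0],100],
    [[-1.6,-0.1,6],[0,0,0],100],
    [[-1.6,-0.1,7.5],[0,0,0],100],
    [[-1.6,-0.1,7.5],[0,0,0],100],
    [[-1.6,-0.1,7.5],[0,0,0],100],
  ],
)

```text
time: 2.33
tool_pos: [0.6123, 0.2633, 0.1412]
tool_rot: [0.001, 0.104, 0.995, 0.001]
contact_force: [0.1, 0.2, 0.5]
gripper_width: 1.001
grasp_force: 0.0
```

```bash
python3 -c "
from h import *
go(.611,.263,.136,78.3)"
```

```text
shift [0.05, -0.02, 0.21] turn [0.01, 0.02, -0.03] dist 0.1 rows; t 2.3
```

Request:
jog_arm(
  targets=[
    [[0.05,0,0.1],[0,0,0],100],
    [[0.05,0,0.1],[0,0,0],25],
    [[0.05,0,0.1],[0,0,0],0],
    [[0.05,0,0.1],[0,0,0],0],
    [[0.05,0,0.1],[0,0,0],0],
    [[0.05,0,0.1],[0,0,0],0],
    [[0.05,0,0.1],[0,0,0],0],
  ],
)

```text
time: 3.2
tool_pos: [0.6108, 0.2624, 0.1368]
tool_rot: [0.0, 0.104, 0.995, 0.0]
contact_force: [0.2, 0.4, 1.4]
gripper_width: 0.274
grasp_force: 59.1
```

Request:
jog_arm(
  targets=[
    [[0,0,-0.4],[0,0,0],0],
    [[0,0,-1],[0,0,0],0],
    [[0,0,-2],[0,0,0],0],
    [[0,0,-3],[0,0,0],0],
    [[0,0,-4.2],[0,0,0],0],
    [[0,0,-5.5],[0,0,0],0],
    [[0,0,-6.4],[0,0,0],0],
    [[0,0,-6.4],[0,0,0],0],
  ],
)

```text
time: 4.2
tool_pos: [0.6115, 0.2627, 0.2998]
tool_rot: [0.002, 0.104, 0.995, 0.001]
contact_force: [-0.6, -1.1, -0.4]
gripper_width: 0.273
grasp_force: 58.8
```

```bash
python3 - <<'E'
from h import *
shot('side','s1')
t=np.radians(14.4); e=np.array([np.cos(t),np.sin(t)])
p=np.array([.456,.3173])-.029*e; print(p, np.array([.456,.3173])-.009*e)
go(p[0],p[1],.297,104.4)
im=cv2.imread('pics/s1.png'); cv2.imwrite('pics/s1c.png',cv2.resize(im[60:240,230:400],None,fx=3,fy=3))
E
```

```text
[0.42791109 0.31008799] [0.44728275 0.31506179]
shift [7.55, 0.34, 0.0] turn [0.0, 0.01, -3.3] dist 3.0 rows; t 4.2
```

View pics/s1c.png

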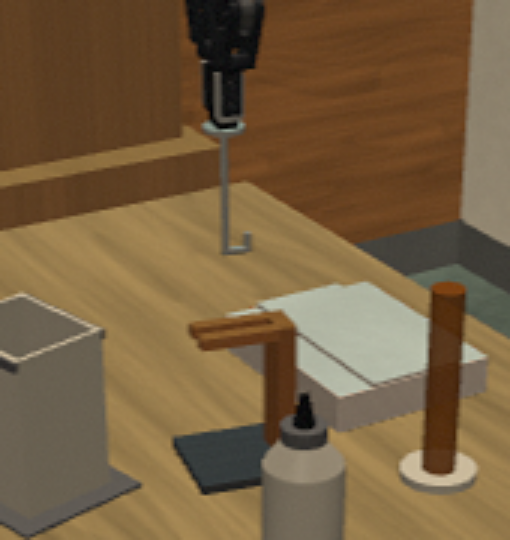

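The side crop shows the rod clear of the fork, hanging vertical, with its hook pointing away from the robot.

Request:
jog_arm(
  targets=[
    [[2,0.1,0],[0,0,-0.8],0],
    [[4,0.2,0],[0,0,-1.8],0],
    [[6,0.3,0],[0,0,-2.7],0],
    [[7.55,0.35,0],[0,0,-3.3],0],
    [[7.55,0.35,0],[0,0,-3.3],0],
    [[7.55,0.35,0],[0,0,-3.3],0],
    [[7.55,0.35,0],[0,0,-3.3],0],
  ],
)

```text
time: 5.12
tool_pos: [0.4284, 0.3097, 0.2956]
tool_rot: [-0.001, -0.125, 0.992, -0.0]
contact_force: [0.3, 0.8, -0.6]
gripper_width: 0.275
grasp_force: 58.9
```

```bash
python3 - <<'E'
from h import *
go(.4279,.3101,.163,104.4)
shot('wrist','w2'); W,im=cloud('w2'); W=W.reshape(-1,3)
P=W[(np.hypot(W[:,0]-.458,W[:,1]-.318)<.085)&(W[:,2]>.136)&(W[:,2]<.145)];print(cv2.minAreaRect(P[:,:2].astype(np.float32)*1000))
t=np.radians(14.4);e=np.array([np.cos(t),np.sin(t)]);n=np.array([-e[1],e[0]])
L=W[:,:2]-[.4576,.3178]; a=L@e;b=L@n
m=(abs(b)<.035)&(abs(a)<.033)&(W[:,2]>.05)&(W[:,2]<.09); print(np.c_[a,b,W[:,2]][m].round(3)[::max(1,m.sum()//12)].tolist())
E
```

```text
shift [0.01, 0.02, 5.31] turn [-0.0, -0.01, -0.01] dist 2.1 rows; t 5.1
((457.46728515625, 317.7237854003906), (90.26385498046875, 100.32162475585938), 14.2111234664917)
[[-0.004, -0.021, 0.05], [-0.003, 0.022, 0.053], [-0.004, -0.016, 0.064], [-0.004, 0.015, 0.069], [-0.004, 0.006, 0.072], [-0.003, -0.012, 0.07], [-0.004, 0.008, 0.073], [-0.002, -0.009, 0.072], [-0.002, 0.011, 0.072], [-0.002, -0.004, 0.075], [-0.001, 0.015, 0.07], [-0.001, 0.006, 0.076]]
```

View pics/w2.png

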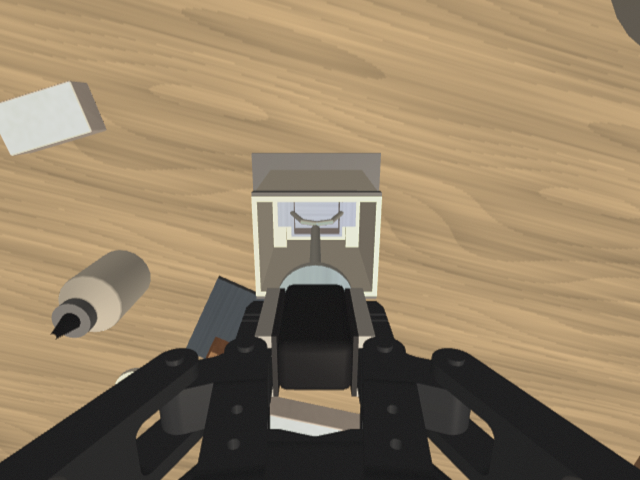

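The wrist view shows the shaft at (316,240) lined up with the bail's middle at (317,218), inside the tank's opening.

Request:
jog_arm(
  targets=[
    [[0,0,1],[0,0,0],0],
    [[0,0,2],[0,0,0],0],
    [[0,0,3],[0,0,0],0],
    [[0,0,3.8],[0,0,0],0],
    [[0,0,4.6],[0,0,0],0],
    [[0,0,5.4],[0,0,0],0],
    [[0,0,5.4],[0,0,0],0],
    [[0,0,5.4],[0,0,0],0],
  ],
)

```text
time: 6.18
tool_pos: [0.4281, 0.3104, 0.1621]
tool_rot: [0.001, -0.126, 0.992, 0.0]
contact_force: [0.5, -0.8, -0.4]
gripper_width: 0.274
grasp_force: 58.9
```

Request:
jog_arm(
  targets=[
    [[-0.25,0,0.05],[0,0,0],0],
    [[-0.5,0,0.05],[0,0,0],0],
    [[-0.8,0,0.05],[0,0,0],0],
    [[-0.8,0,0.05],[0,0,0],0],
    [[-0.8,0,-0.2],[0,0,0],0],
    [[-0.8,0,-0.4],[0,0,0],0],
    [[-0.8,0,-0.6],[0,0,0],0],
    [[-0.8,0,-0.8],[0,0,0],0],
  ],
)

```text
time: 7.18
tool_pos: [0.4469, 0.3151, 0.1818]
tool_rot: [-0.0, -0.126, 0.992, -0.0]
contact_force: [1.0, -0.7, -2.6]
gripper_width: 0.276
grasp_force: 58.9
```

Request:
jog_arm(
  targets=[
    [[0,0,-0.5],[0,0,0],0],
    [[0,0,-1],[0,0,0],0],
    [[0,0,-1.5],[0,0,0],0],
    [[0,0,-2],[0,0,0],0],
    [[0,0,-2.5],[0,0,0],0],
    [[0,0,-3],[0,0,0],0],
    [[0,0,-3.5],[0,0,0],0],
    [[0,0,-4],[0,0,0],0],
  ],
)

```text
time: 8.18
tool_pos: [0.4471, 0.3151, 0.2823]
tool_rot: [-0.0, -0.126, 0.992, -0.0]
contact_force: [-0.3, 1.0, -2.3]
gripper_width: 0.274
grasp_force: 58.9
```

Request:
jog_arm(
  targets=[
    [[0,0,-0.5],[0,0,0],0],
    [[0,0,-1],[0,0,0],0],
    [[0,0,-1.5],[0,0,0],0],
    [[0,0,-2],[0,0,0],0],
    [[0,0,-2.3],[0,0,0],0],
    [[0,0,-2.5],[0,0,0],0],
    [[0,0,-2.5],[0,0,0],0],
    [[0,0,-2.5],[0,0,0],0],
  ],
)

```text
time: 9.18
tool_pos: [0.4469, 0.315, 0.3433]
tool_rot: [-0.0, -0.126, 0.992, -0.0]
contact_force: [0.2, -0.6, -2.0]
gripper_width: 0.274
grasp_force: 58.9
```

```bash
python3 - <<'E'
from h import *
shot('wrist','w3'); shot('side','s3')
a=cv2.imread('pics/w3.png')[120:330,200:440];b=cv2.imread('pics/s3.png')[20:230,150:390]
cv2.imwrite('pics/c3.png',cv2.resize(np.hstack([a,b]),None,fx=1.6,fy=1.6))
go(.602-.009,-.014,.34,90)
E
```

```text
shift [-2.38, -14.2, 0.13] turn [-0.0, -0.01, 1.8] dist 5.8 rows; t 9.3
```

View pics/c3.png

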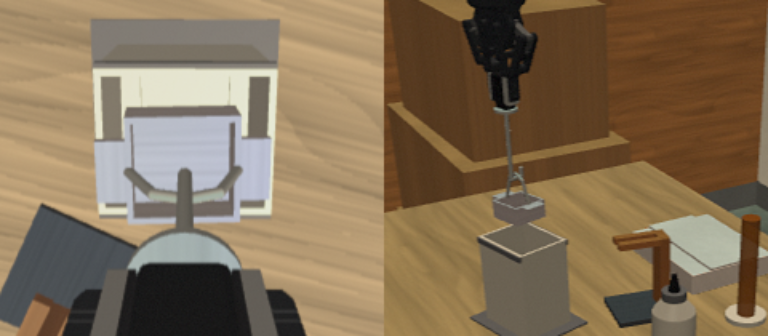

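The basket hangs square on the hook, clear above the tank rim.

Request:
jog_arm(
  targets=[
    [[0,-0.15,0],[0,0,0.1],0],
    [[-0.1,-0.5,0],[0,0,0.3],0],
    [[-0.2,-1.0,0],[0,0,0.6],0],
    [[-0.3,-1.6,0],[0,0,0.9],0],
    [[-0.4,-2.2,0],[0,0,1.2],0],
    [[-0.5,-2.8,0],[0,0,1.5],0],
    [[-0.6,-3.4,0],[0,0,1.7],0],
    [[-0.7,-4,0],[0,0,1.8],0],
  ],
)

```text
time: 10.28
tool_pos: [0.4894, 0.2216, 0.344]
tool_rot: [0.0, 0.0, 1.0, 0.0]
contact_force: [-0.7, -0.0, -1.9]
gripper_width: 0.27
grasp_force: 58.8
```

```bash
python3 - <<'E'
from h import *
go(.602-.009,-.014,.34,90)
E
```

```text
shift [-4.15, -9.42, 0.16] turn [0.0, 0.0, -0.01] dist 4.1 rows; t 10.3
```

Request:
jog_arm(
  targets=[
    [[-0.25,-0.57,0],[0,0,0],0],
    [[-0.5,-1.14,0],[0,0,0],0],
    [[-0.75,-1.7,0],[0,0,0],0],
    [[-1,-2.27,0],[0,0,0],0],
    [[-1.25,-2.84,0],[0,0,0],0],
    [[-1.5,-3.4,0],[0,0,0],0],
    [[-1.75,-4,0],[0,0,0],0],
    [[-2,-4.55,0],[0,0,0],0],
  ],
)

```text
time: 11.28
tool_pos: [0.5394, 0.1079, 0.344]
tool_rot: [-0.0, -0.0, 1.0, -0.0]
contact_force: [0.6, -0.3, -2.8]
gripper_width: 0.273
grasp_force: 58.9
```

Request:
jog_arm(
  targets=[
    [[-0.25,-0.57,0],[0,0,0],0],
    [[-0.5,-1.14,0],[0,0,0],0],
    [[-0.75,-1.7,0],[0,0,0],0],
    [[-1,-2.27,0],[0,0,0],0],
    [[-1.25,-2.84,0],[0,0,0],0],
    [[-1.5,-3.4,0],[0,0,0],0],
    [[-1.7,-3.9,0],[0,0,0],0],
    [[-1.9,-4.3,0],[0,0,0],0],
  ],
)

```text
time: 12.28
tool_pos: [0.5869, 0.0006, 0.344]
tool_rot: [-0.0, -0.0, 1.0, 0.0]
contact_force: [0.1, 0.4, -2.7]
gripper_width: 0.277
grasp_force: 58.9
```

```bash
python3 - <<'E'
from h import *
go(.602-.009,-.014,.34,90)
E
```

```text
shift [-0.25, -0.58, 0.16] turn [0.0, -0.0, 0.0] dist 0.3 rows; t 12.3
```

Request:
jog_arm(
  targets=[
    [[-0.05,-0.2,0],[0,0,0],0],
    [[-0.1,-0.4,0],[0,0,0],0],
    [[-0.1,-0.4,0],[0,0,0],0],
    [[-0.1,-0.4,0],[0,0,0],0],
    [[-0.1,-0.4,0],[0,0,0],0],
    [[-0.1,-0.4,0],[0,0,0],0],
  ],
)

```text
time: 13.02
tool_pos: [0.589, -0.0084, 0.344]
tool_rot: [0.0, -0.0, 1.0, -0.0]
contact_force: [-0.4, -0.3, -2.2]
gripper_width: 0.274
grasp_force: 58.9
```

```bash
python3 - <<'E'
from h import *
shot('wrist','w4'); shot('scene','n4'); s=state(); print(s['tool_pos'].round(4))
for n in ['w4','n4']:
    W,im=cloud(n);W=W.reshape(-1,3)
    m=(np.hypot(W[:,0]-.602,W[:,1]+.014)<.06)
    P=W[m&(W[:,2]>.19)&(W[:,2]<.207)]; print(len(P),cv2.minAreaRect(P[:,:2].astype(np.float32)*1000) if len(P) else 0)
    P=W[m&(W[:,2]>.225)&(W[:,2]<.25)];print(len(P),cv2.minAreaRect(P[:,:2].astype(np.float32)*1000) if len(P) else 0)
a=cv2.imread('pics/w4.png')[100:340,160:480];b=cv2.imread('pics/n4.png')[140:380,180:500]
cv2.imwrite('pics/c4.png',cv2.resize(np.hstack([a,b]),None,fx=1.25,fy=1.25))
# pot and glue from wrist
W,im=cloud('w4')
W=W.reshape(-1,3)
for c in [(.597,.116),(.608,-.144)]:
    P=W[(np.hypot(W[:,0]-c[0],W[:,1]-c[1])<.06)&(W[:,2]>.01)&(W[:,2]<.16)]; print(len(P),P.min(0) if len(P) else 0,P.max(0) if len(P) else 0)
E
```

```text
[ 0.589  -0.0085  0.344 ]
3016 ((598.1942138671875, -8.991626739501953), (52.693180084228516, 82.01165008544922), 0.05637098476290703)
424 ((593.4097290039062, -8.59353256225586), (14.00887393951416, 38.75450897216797), 0.27448949217796326)
509 ((598.6329956054688, -9.035018920898438), (53.430091857910156, 82.43372344970703), 0.200712189078331)
106 ((600.8592529296875, -9.860431671142578), (35.41263961791992, 19.664112091064453), 70.97673797607422)
3578 [0.56391831 0.08318538 0.01013781] [0.62721879 0.14640369 0.13537068]
6430 [ 0.56719933 -0.18477995  0.01005836] [ 0.64982832 -0.10340531  0.14926563]
```

View pics/c4.png

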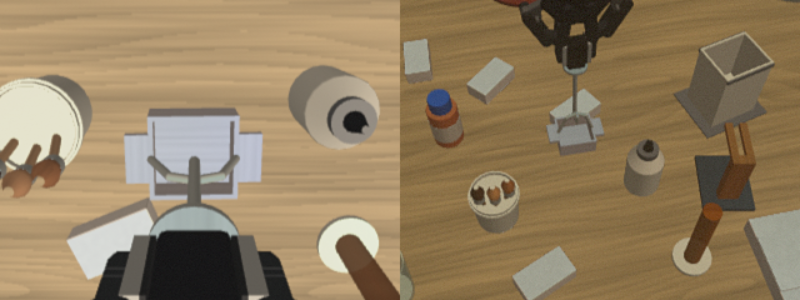

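The basket is square to the table and about 4 mm and 5 mm off the midpoint, with the pot and glue on either side. I correct that and lower it.

Request:
jog_arm(
  targets=[
    [[-0.08,-0.1,0.3],[0,0,0],0],
    [[-0.15,-0.22,1],[0,0,0],0],
    [[-0.15,-0.22,1.9],[0,0,0],0],
    [[-0.15,-0.22,2.8],[0,0,0],0],
    [[-0.15,-0.22,3.7],[0,0,0],0],
    [[-0.15,-0.22,4.6],[0,0,0],0],
    [[-0.15,-0.22,5.4],[0,0,0],0],
    [[-0.15,-0.22,6],[0,0,0],0],
  ],
)

```text
time: 14.12
tool_pos: [0.5923, -0.014, 0.1921]
tool_rot: [-0.001, -0.0, 1.0, 0.0]
contact_force: [-0.1, -0.5, -2.8]
gripper_width: 0.271
grasp_force: 58.9
```

Request:
jog_arm(
  targets=[
    [[0,0,0.2],[0,0,0],0],
    [[0,0,0.4],[0,0,0],0],
    [[0,0,0.6],[0,0,0],0],
    [[0,0,0.8],[0,0,0],0],
    [[0,0,1],[0,0,0],0],
    [[0,0,1.2],[0,0,0],0],
    [[0,0,1.25],[0,0,0],0],
    [[0,0,1.25],[0,0,0],0],
  ],
)

```text
time: 15.12
tool_pos: [0.5929, -0.0141, 0.1629]
tool_rot: [0.0, -0.0, 1.0, 0.0]
contact_force: [-0.0, -0.7, -1.7]
gripper_width: 0.268
grasp_force: 59.0
```

Request:
jog_arm(
  targets=[
    [[0,0,0.2],[0,0,0],0],
    [[0,0,0.4],[0,0,0],0],
    [[0,0,0.45],[0,0,0],0],
    [[0,0,0.45],[0,0,0],0],
    [[0.3,0,0.45],[0,0,0],0],
    [[0.6,0,0.45],[0,0,0],0],
    [[1,0,0.45],[0,0,0],0],
    [[1,0,0.45],[0,0,0],0],
  ],
)

```text
time: 16.12
tool_pos: [0.567, -0.014, 0.1515]
tool_rot: [-0.0, -0.0, 1.0, -0.0]
contact_force: [1.4, 0.0, -1.1]
gripper_width: 0.271
grasp_force: 59.0
```

Request:
jog_arm(
  targets=[
    [[0,0,-0.2],[0,0,0],0],
    [[0,0,-0.6],[0,0,0],0],
    [[0,0,-1.2],[0,0,0],0],
    [[0,0,-2],[0,0,0],0],
    [[0,0,-3],[0,0,0],0],
    [[0,0,-4],[0,0,0],0],
    [[0,0,-5],[0,0,0],0],
    [[0,0,-5.8],[0,0,0],0],
  ],
)

```text
time: 17.12
tool_pos: [0.5682, -0.0141, 0.2993]
tool_rot: [0.001, -0.0, 1.0, -0.0]
contact_force: [0.4, -0.6, -1.5]
gripper_width: 0.276
grasp_force: 59.0
```

```bash
python3 - <<'E'
from h import *
shot('wrist','w5')
W,im=cloud('w5');W=W.reshape(-1,3)
m=(np.hypot(W[:,0]-.602,W[:,1]+.014)<.06)
P=W[m&(W[:,2]>.015)&(W[:,2]<.032)]; print(len(P),cv2.minAreaRect(P[:,:2].astype(np.float32)*1000))
P=W[m&(W[:,2]>.05)&(W[:,2]<.075)];print(len(P),P.mean(0),P.max(0))
go(.6108,.2624,.31,78.06)
E
```

```text
1425 ((599.9544067382812, -15.616168975830078), (82.05672454833984, 52.81764602661133), 88.26356506347656)
195 [ 0.59924443 -0.01578051  0.06142524] [0.60288947 0.00294889 0.0685759 ]
shift [-1.67, 11.07, -0.31] turn [-0.0, 0.05, 1.5] dist 4.5 rows; t 17.2
```

Request:
jog_arm(
  targets=[
    [[-0.2,1.5,-0.3],[0,0,0.2],0],
    [[-0.5,3.5,-0.3],[0,0,0.5],0],
    [[-0.8,5.5,-0.3],[0,0,0.8],0],
    [[-1.1,7.5,-0.3],[0,0,1.1],0],
    [[-1.4,9.5,-0.3],[0,0,1.4],0],
    [[-1.65,11.05,-0.3],[0,0,1.5],0],
    [[-1.65,11.05,-0.3],[0,0,1.5],0],
    [[-1.65,11.05,-0.3],[0,0,1.5],0],
  ],
)

```text
time: 18.18
tool_pos: [0.6088, 0.2617, 0.3037]
tool_rot: [-0.0, 0.104, 0.995, -0.0]
contact_force: [-1.4, 0.9, -1.2]
gripper_width: 0.274
grasp_force: 59.4
```

```bash
python3 - <<'E'
from h import *
go(.6108,.2624,.1368,78.06); shot('wrist','w6'); shot('side','s6'); print(state()['tool_pos'])
a=cv2.imread('pics/w6.png')[100:340,200:440];b=cv2.imread('pics/s6.png')[60:240,230:410]
cv2.imwrite('pics/c6.png',np.hstack([cv2.resize(a,(400,400)),cv2.resize(b,(400,400))]))
E
```

```text
shift [-0.07, 0.05, 6.67] turn [-0.01, -0.0, -0.0] dist 2.7 rows; t 18.2
[0.60899487 0.26103122 0.30401604]
```

View pics/c6.png

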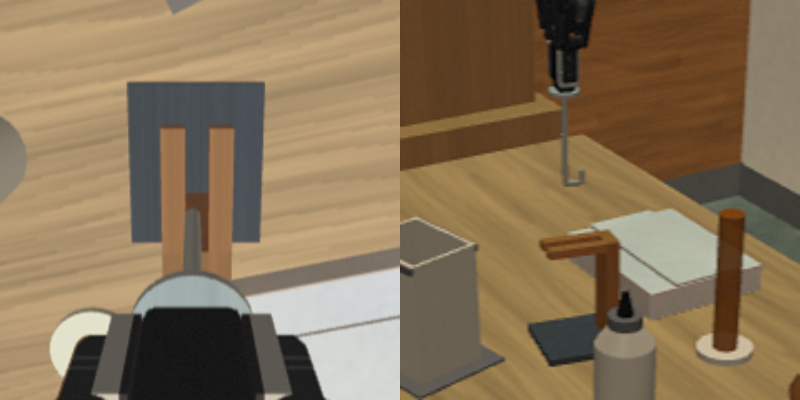

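The shaft lies over the middle of the slot and the rod is vertical.

Request:
jog_arm(
  targets=[
    [[-0.05,0.04,1],[0,0,0],0],
    [[-0.05,0.04,2],[0,0,0],0],
    [[-0.05,0.04,2],[0,0,0],0],
    [[-0.05,0.04,2],[0,0,0],0],
    [[-0.05,0.04,2],[0,0,0],0],
  ],
)

```text
time: 18.9
tool_pos: [0.6112, 0.2628, 0.2561]
tool_rot: [0.001, 0.105, 0.995, 0.001]
contact_force: [0.6, -0.1, -0.5]
gripper_width: 0.274
grasp_force: 59.4
```

```bash
python3 -c "
from h import *
go(.6108,.2624,.1368,78.06)"
```

```text
shift [0.02, -0.03, 4.77] turn [0.01, 0.02, -0.01] dist 1.9 rows; t 18.9
```

Request:
jog_arm(
  targets=[
    [[0,0,0.8],[0,0,0],0],
    [[0,0,1.6],[0,0,0],0],
    [[0,0,2.4],[0,0,0],0],
    [[0,0,3.2],[0,0,0],0],
    [[0,0,4],[0,0,0],0],
    [[0,0,4.4],[0,0,0],0],
    [[0,0,4.65],[0,0,0],0],
    [[0,0,4.65],[0,0,0],0],
  ],
)

```text
time: 19.9
tool_pos: [0.6107, 0.263, 0.1382]
tool_rot: [0.0, 0.104, 0.995, 0.0]
contact_force: [0.2, 0.0, -1.3]
gripper_width: 0.272
grasp_force: 59.4
```

Request:
jog_arm(
  targets=[
    [[0,0,0.05],[0,0,0],0],
    [[0,0,0.05],[0,0,0],30],
    [[0,0,0.05],[0,0,0],40],
    [[0,0,0.05],[0,0,0],70],
    [[0,0,0.05],[0,0,0],100],
    [[0,0,0.05],[0,0,0],100],
    [[0,0,0.05],[0,0,0],100],
    [[0,0,-1],[0,0,0],100],
  ],
)

```text
time: 20.9
tool_pos: [0.6085, 0.2623, 0.1598]
tool_rot: [-0.003, 0.104, 0.995, -0.001]
contact_force: [1.3, -0.7, 0.2]
gripper_width: 1.002
grasp_force: 0.0
```

Request:
jog_arm(
  targets=[
    [[0,0,-2],[0,0,0],100],
    [[0,0,-4],[0,0,0],100],
    [[0.5,0,-6],[0,0,0],100],
    [[2,0,-7],[0,0,0],100],
    [[2,0,-7],[0,0,0],100],
    [[2,0,-7],[0,0,0],100],
  ],
)

```text
time: 21.65
tool_pos: [0.5614, 0.2731, 0.3368]
tool_rot: [-0.0, 0.104, 0.995, -0.0]
contact_force: [-0.5, 0.1, -0.0]
gripper_width: 0.999
grasp_force: 0.0
```

```bash
python3 - <<'E'
from h import *
shot('wrist','w7'); shot('scene','n7'); shot('side','s7')
W,im=cloud('w7');W=W.reshape(-1,3)
P=W[(np.hypot(W[:,0]-.61,W[:,1]-.263)<.04)&(W[:,2]>.168)&(W[:,2]<.18)];print(cv2.minAreaRect(P[:,:2].astype(np.float32)*1000),P[:,2].mean())
for n in ['n7','s7']:
    W,im=cloud(n);W=W.reshape(-1,3)
    P=W[(np.hypot(W[:,0]-.433,W[:,1]-.029)<.09)&(W[:,2]>.027)&(W[:,2]<.035)];print('blk',len(P),cv2.minAreaRect(P[:,:2].astype(np.float32)*1000))
a=cv2.imread('pics/n7.png');cv2.imwrite('pics/n7b.png',a)
go(.432,.029,.12,30)
E
```

```text
((610.7671508789062, 262.3942565917969), (23.482929229736328, 17.1685791015625), 77.88065338134766) 0.1741802958721877
blk 651 ((433.2210693359375, 29.364416122436523), (52.169921875, 91.25658416748047), 29.719778060913086)
blk 650 ((432.3864440917969, 28.741111755371094), (54.468292236328125, 92.05313110351562), 29.255294799804688)
shift [3.01, -10.6, 8.65] turn [-0.02, -0.01, 6.0] dist 5.6 rows; t 21.8
```

View pics/n7b.png

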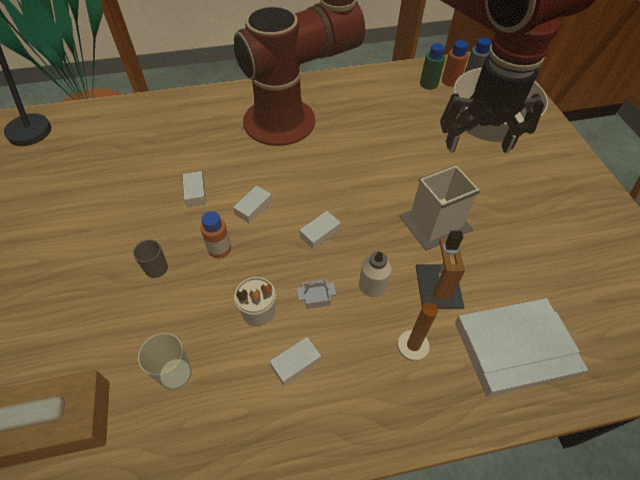

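The scene view shows the basket at (317,292) between pot and glue, the rod back in its fork, and the block still at (320,229).

Request:
jog_arm(
  targets=[
    [[0.6,-2.1,0],[0,0,1.1],100],
    [[1.2,-4.2,0],[0,0,2.2],100],
    [[1.8,-6.4,1],[0,0,3.4],100],
    [[2.4,-8.5,3],[0,0,4.6],100],
    [[3,-10.6,4.5],[0,0,5.8],100],
    [[3,-10.6,6.5],[0,0,6],100],
    [[3,-10.6,8.5],[0,0,6],100],
    [[3,-10.6,8.5],[0,0,6],100],
  ],
)

```text
time: 22.8
tool_pos: [0.4291, 0.0295, 0.12]
tool_rot: [-0.005, 0.5, 0.866, -0.002]
contact_force: [0.4, -0.4, 0.6]
gripper_width: 0.999
grasp_force: 0.0
```

```bash
python3 -c "
from h import *
go(.4325,.029,.003,29.6)"
```

```text
shift [-0.12, 0.15, 4.68] turn [-0.07, -0.05, 0.05] dist 1.9 rows; t 22.8
```

Request:
jog_arm(
  targets=[
    [[-0.1,0.1,1.5],[0,0,0],100],
    [[-0.1,0.1,3],[0,0,0],100],
    [[-0.1,0.1,4.2],[0,0,0],100],
    [[-0.1,0.1,4.6],[0,0,0],100],
    [[-0.1,0.1,4.6],[0,0,0],100],
    [[-0.1,0.1,4.6],[0,0,0],50],
    [[-0.1,0.1,4.6],[0,0,0],30],
    [[-0.1,0.1,4.6],[0,0,0],0],
  ],
)

```text
time: 23.8
tool_pos: [0.4381, 0.0285, 0.012]
tool_rot: [0.002, 0.5, 0.866, 0.001]
contact_force: [-0.1, -0.4, 5.2]
gripper_width: 0.573
grasp_force: 64.4
```

Request:
jog_arm(
  targets=[
    [[0,0,0],[0,0,0],0],
    [[0,0,0],[0,0,0],0],
    [[0,0,-0.5],[0,0,0],0],
    [[0,0,-1.2],[0,0,0],0],
    [[0,0,-1.6],[0,0,0],0],
    [[0,0,-1.6],[0,0,0],0],
  ],
)

```text
time: 24.55
tool_pos: [0.4372, 0.0286, 0.0512]
tool_rot: [0.001, 0.5, 0.866, 0.0]
contact_force: [0.2, -0.7, -2.5]
gripper_width: 0.571
grasp_force: 63.7
```

```bash
python3 -c "
from h import *
go(.517,-.0156,.043,0)"
```

```text
shift [-3.13, 1.88, 0.33] turn [0.01, 0.01, 3.75] dist 1.5 rows; t 24.6
```

Request:
jog_arm(
  targets=[
    [[-0.8,0.5,0],[0,0,0.9],0],
    [[-1.6,1,0],[0,0,1.9],0],
    [[-2.4,1.5,0],[0,0,2.9],0],
    [[-3.2,1.88,0],[0,0,3.75],0],
    [[-3.2,1.88,0],[0,0,3.75],0],
    [[-3.2,1.88,0],[0,0,3.75],0],
  ],
)

```text
time: 25.3
tool_pos: [0.5161, -0.0167, 0.0493]
tool_rot: [-0.001, 0.706, 0.708, -0.001]
contact_force: [-0.3, -0.6, -2.2]
gripper_width: 0.568
grasp_force: 63.6
```

```bash
python3 -c "
from h import *
go(.517,-.018,.013,0)"
```

```text
shift [-0.05, 0.04, 1.45] turn [-0.02, -0.0, 0.01] dist 0.6 rows; t 25.3
```

Request:
jog_arm(
  targets=[
    [[-0.04,0.03,0.6],[0,0,0],0],
    [[-0.04,0.03,1.1],[0,0,0],0],
    [[-0.04,0.03,1.4],[0,0,0],0],
    [[-0.04,0.03,1.45],[0,0,0],0],
    [[-0.04,0.03,1.45],[0,0,0],0],
    [[-0.04,0.03,1.45],[0,0,0],65],
    [[-0.04,0.03,1.45],[0,0,0],73],
    [[-0.04,0.03,1.45],[0,0,0],73],
  ],
)

```text
time: 26.3
tool_pos: [0.5184, -0.0181, 0.0144]
tool_rot: [0.0, 0.707, 0.707, 0.0]
contact_force: [-0.3, -0.1, -0.1]
gripper_width: 0.727
grasp_force: 0.0
```

Request:
jog_arm(
  targets=[
    [[0,0,-1],[0,0,0],73],
    [[0,0,-3],[0,0,0],73],
    [[0,0,-5],[0,0,0],73],
    [[0,0,-7.5],[0,0,0],100],
    [[0,0,-9],[0,0,0],100],
    [[0,0,-9],[0,0,0],100],
  ],
)

```text
time: 27.05
tool_pos: [0.5202, -0.0184, 0.244]
tool_rot: [0.004, 0.707, 0.707, 0.003]
contact_force: [0.1, -0.3, 0.0]
gripper_width: 0.998
grasp_force: 0.0
```

```bash
cat > chk.py <<'E'
from h import *
import sys
def chk(n):
    W,im=cloud(n);W=W.reshape(-1,3)
    def sel(c,r,lo,hi): return W[(np.hypot(W[:,0]-c[0],W[:,1]-c[1])<r)&(W[:,2]>lo)&(W[:,2]<hi)]
    for k,c,r,lo,hi in [('blk',(.518,-.016),.056,.0285,.035),('bskt',(.60,-.0156),.05,.018,.0285),('grip',(.611,.263),.04,.168,.18)]:
        P=sel(c,r,lo,hi)
        if len(P)>20: print(n,k,len(P),[np.round(a,1).tolist() for a in cv2.minAreaRect(P[:,:2].astype(np.float32)*1000)])
    # cap of paint bottle; rim of cup
    for k,c in [('cap0',(.428,-.2135)),('cap1',(.506,.116))]:
        P=sel(c,.06,.116,.124)
        if len(P)>20: q,r=cv2.minEnclosingCircle(P[:,:2].astype(np.float32)*1000); print(n,k,len(P),np.round(q,1),round(r,1))
    for k,c in [('cup0',(.453,-.361)),('cup1',(.608,-.244))]:
        P=sel(c,.06,.071,.079)
        if len(P)>20: q,r=cv2.minEnclosingCircle(P[:,:2].astype(np.float32)*1000); print(n,k,len(P),np.round(q,1),round(r,1))
if __name__=='__main__':
    for n in ['scene','side','wrist']: shot(n,n+sys.argv[1]); chk(n+sys.argv[1])
E
python3 chk.py 8; python3 -c "
from h import *
go(.428,-.2135,.2,0);go(.428,-.2135,.2,60)"
```

```text
scene8 blk 731 [[519.1, -14.4], [90.2, 52.1], 89.2]
scene8 bskt 332 [[600.0, -15.6], [82.1, 54.1], 89.3]
scene8 grip 113 [[612.1, 261.4], [24.2, 20.6], 75.6]
scene8 cap0 224 [ 428.5 -214.2] 20.6
scene8 cup0 148 [ 453.2 -361.4] 31.3
side8 blk 597 [[518.1, -16.3], [53.1, 93.0], 0.2]
side8 bskt 339 [[600.4, -16.9], [84.7, 55.5], 88.0]
side8 cap0 290 [ 428.4 -215.5] 21.4
side8 cup0 272 [ 453.7 -361.5] 31.5
side8 cup1 23 [ 610.2 -186.1] 13.2
wrist8 blk 5489 [[518.3, -14.6], [50.1, 89.6], 0.1]
wrist8 bskt 2042 [[599.5, -15.8], [82.1, 52.4], 87.7]
wrist8 cap0 564 [ 432.8 -203.3] 15.9
shift [-7.82, -3.57, 1.51] turn [-0.02, -0.0, 0.0] dist 3.5 rows; t 27.2
shift [-7.82, -3.57, 1.51] turn [-0.01, -0.01, -7.5] dist 3.5 rows; t 27.2
```

Block, basket and rod check out. Next is the paint bottle.

Request:
jog_arm(
  targets=[
    [[-1.9,-0.9,0],[0,0,-1.2],100],
    [[-3.8,-1.8,0],[0,0,-2.4],100],
    [[-5.8,-2.7,0],[0,0,-3.6],100],
    [[-7.8,-3.6,0.5],[0,0,-4.8],100],
    [[-7.8,-3.6,1],[0,0,-6],100],
    [[-7.8,-3.6,1.5],[0,0,-7.2],100],
    [[-7.8,-3.6,1.5],[0,0,-7.5],100],
    [[-7.8,-3.6,1.5],[0,0,-7.5],100],
  ],
)

```text
time: 28.2
tool_pos: [0.4271, -0.2125, 0.1991]
tool_rot: [-0.002, 0.259, 0.966, 0.001]
contact_force: [-0.6, 0.3, -0.4]
gripper_width: 1.0
grasp_force: 0.0
```

```bash
python3 -c "
from h import *
go(.4285,-.214,.055,60)"
```

```text
shift [-0.1, -0.03, 5.76] turn [0.0, -0.03, -0.0] dist 2.3 rows; t 28.2
```

Request:
jog_arm(
  targets=[
    [[-0.08,-0.02,1.5],[0,0,0],100],
    [[-0.08,-0.02,3],[0,0,0],100],
    [[-0.08,-0.02,4.5],[0,0,0],100],
    [[-0.08,-0.02,5.7],[0,0,0],100],
    [[-0.08,-0.02,5.7],[0,0,0],100],
    [[-0.08,-0.02,5.7],[0,0,0],100],
    [[-0.08,-0.02,5.7],[0,0,0],60],
    [[-0.08,-0.02,5.7],[0,0,0],40],
  ],
)

```text
time: 29.2
tool_pos: [0.4308, -0.2153, 0.061]
tool_rot: [0.002, 0.259, 0.966, -0.0]
contact_force: [0.4, -1.6, -1.7]
gripper_width: 0.641
grasp_force: 63.4
```

Request:
jog_arm(
  targets=[
    [[0,0,0],[0,0,0],0],
    [[0,0,0],[0,0,0],0],
    [[0,0,0],[0,0,0],0],
    [[0,0,-0.5],[0,0,0],0],
    [[0,0,-1.2],[0,0,0],0],
    [[0,0,-2],[0,0,0],0],
    [[0,0,-2.8],[0,0,0],0],
    [[0,0,-2.8],[0,0,0],0],
  ],
)

```text
time: 30.2
tool_pos: [0.4308, -0.2154, 0.1316]
tool_rot: [0.002, 0.259, 0.966, -0.001]
contact_force: [-0.8, -0.6, -1.2]
gripper_width: 0.639
grasp_force: 63.6
```

```bash
python3 -c "
from h import *
go(.506,.1155,.127,90)"
```

```text
shift [4.01, 12.97, 0.16] turn [-0.01, 0.03, -3.75] dist 5.4 rows; t 30.2
```

Request:
jog_arm(
  targets=[
    [[0.6,1.8,0],[0,0,-0.5],0],
    [[1.2,3.7,0],[0,0,-1],0],
    [[1.8,5.6,0],[0,0,-1.5],0],
    [[2.4,7.5,0],[0,0,-2.1],0],
    [[3,9.4,0],[0,0,-2.7],0],
    [[3.5,11.3,0],[0,0,-3.3],0],
    [[4,13,0],[0,0,-3.75],0],
    [[4,13,0],[0,0,-3.75],0],
  ],
)

```text
time: 31.2
tool_pos: [0.5049, 0.1193, 0.1281]
tool_rot: [-0.001, -0.002, 1.0, 0.0]
contact_force: [0.9, -0.6, -1.7]
gripper_width: 0.638
grasp_force: 64.4
```

Request:
jog_arm(
  targets=[
    [[0,0,0],[0,0,0],0],
    [[0,0,0.6],[0,0,0],0],
    [[0,0,1.2],[0,0,0],0],
    [[0,0,1.8],[0,0,0],0],
    [[0,0,2.3],[0,0,0],0],
    [[0,0,2.5],[0,0,0],0],
    [[0,0,2.5],[0,0,0],0],
  ],
)

```text
time: 32.08
tool_pos: [0.5051, 0.1169, 0.0661]
tool_rot: [-0.0, -0.0, 1.0, -0.0]
contact_force: [0.2, -1.0, -2.9]
gripper_width: 0.637
grasp_force: 64.4
```

```bash
python3 -c "
from h import *
go(.506,.1155,.061,90); print(state()['contact_force'])"
```

```text
shift [-0.03, -0.06, 0.2] turn [-0.0, -0.0, 0.0] dist 0.1 rows; t 32.1
[ 0.16183125 -1.00351902 -2.9003064 ]
```

Request:
jog_arm(
  targets=[
    [[-0.02,-0.05,0.1],[0,0,0],0],
    [[-0.02,-0.05,0.2],[0,0,0],0],
    [[-0.02,-0.05,0.24],[0,0,0],0],
    [[-0.02,-0.05,0.24],[0,0,0],0],
  ],
)

```text
time: 32.58
tool_pos: [0.5061, 0.1157, 0.061]
tool_rot: [0.0, -0.0, 1.0, -0.0]
contact_force: [-0.7, -0.4, -0.2]
gripper_width: 0.64
grasp_force: 64.7
```

Request:
jog_arm(
  targets=[
    [[0,0,0.03],[0,0,0],75],
    [[0,0,0.03],[0,0,0],100],
    [[0,0,0.03],[0,0,0],100],
    [[0,0,0.03],[0,0,0],100],
    [[0,0,-1.5],[0,0,0],100],
    [[0,0,-3.5],[0,0,0],100],
    [[0,0,-6],[0,0,0],100],
    [[0,0,-8],[0,0,0],100],
  ],
)

```text
time: 33.58
tool_pos: [0.5061, 0.1157, 0.2634]
tool_rot: [0.001, -0.0, 1.0, 0.0]
contact_force: [0.7, -0.2, 0.2]
gripper_width: 0.998
grasp_force: 0.0
```

```bash
python3 chk.py 9; python3 -c "
from h import *
go(.4535,-.361,.26,20)"
```

```text
scene9 blk 550 [[497.9, -34.6], [53.4, 74.7], 1.1]
scene9 bskt 337 [[599.7, -15.5], [82.3, 55.1], 89.1]
scene9 grip 110 [[612.2, 261.2], [24.4, 18.3], 76.6]
scene9 cap1 225 [503.4 115.9] 21.2
scene9 cup0 145 [ 453.2 -360. ] 31.0
side9 blk 464 [[496.1, -33.7], [53.8, 75.1], 0.2]
side9 bskt 338 [[599.8, -15.2], [88.1, 55.2], 86.6]
side9 grip 49 [[609.3, 258.4], [28.7, 17.2], 77.2]
side9 cap1 149 [502.5 114.9] 21.9
side9 cup0 273 [ 452.7 -360.2] 31.2
side9 cup1 27 [ 609.5 -187. ] 13.1
wrist9 blk 3744 [[497.1, -34.2], [75.0, 49.6], 89.8]
wrist9 bskt 1543 [[599.7, -15.6], [82.3, 53.4], 88.3]
wrist9 grip 404 [[605.5, 263.9], [24.9, 9.5], 63.6]
wrist9 cap1 2111 [503.1 115.6] 20.1
shift [2.18, -19.07, 0.17] turn [0.04, 0.05, 8.75] dist 7.7 rows; t 33.7
```

The bottle is placed. The block has been knocked aside, so I put that right now.

```bash
python3 - <<'E'
from h import *
for n in ['scene9','side9','wrist9']:
    W,im=cloud(n);W=W.reshape(-1,3)
    P=W[(np.hypot(W[:,0]-.497,W[:,1]+.045)<.065)&(W[:,2]>.0285)&(W[:,2]<.035)];print(len(P),cv2.minAreaRect(P[:,:2].astype(np.float32)*1000))
go(.4975,-.042,.15,0)
E
```

```text
718 ((498.2475891113281, -42.19564437866211), (89.95288848876953, 53.84840774536133), 89.78333282470703)
665 ((496.134033203125, -42.96352767944336), (53.84732437133789, 93.62007904052734), 0.24780091643333435)
4890 ((497.1818542480469, -41.897193908691406), (49.6051025390625, 90.40792083740234), 0.009545284323394299)
shift [0.45, -6.32, 4.59] turn [0.05, 0.04, 11.25] dist 3.1 rows; t 33.7
```

Request:
jog_arm(
  targets=[
    [[0.1,-1,0],[0,0,1.2],100],
    [[0.2,-2,0],[0,0,2.5],100],
    [[0.3,-3,0],[0,0,3.8],100],
    [[0.45,-4,0.5],[0,0,5.1],100],
    [[0.45,-5,1.5],[0,0,6.4],100],
    [[0.45,-6,2.5],[0,0,7.7],100],
    [[0.45,-6.3,3.5],[0,0,9],100],
    [[0.45,-6.3,4.5],[0,0,10.2],100],
  ],
)

```text
time: 34.72
tool_pos: [0.4933, -0.0423, 0.1451]
tool_rot: [-0.001, 0.656, 0.755, -0.001]
contact_force: [-0.6, -0.3, 0.2]
gripper_width: 1.0
grasp_force: 0.0
```

```bash
python3 -c "
from h import *
go(.497,-.042,.003,0)"
```

```text
shift [-0.02, 0.16, 5.68] turn [-0.02, -0.01, 1.0] dist 2.3 rows; t 34.7
```

Request:
jog_arm(
  targets=[
    [[0,0.1,1],[0,0,1],100],
    [[0,0.1,2.5],[0,0,1],100],
    [[0,0.1,4],[0,0,1],100],
    [[0,0.1,5.3],[0,0,1],100],
    [[0,0.1,5.4],[0,0,1],100],
    [[0,0.1,5.4],[0,0,1],100],
    [[0,0.1,5.4],[0,0,1],50],
    [[0,0.1,5.4],[0,0,1],0],
  ],
)

```text
time: 35.72
tool_pos: [0.4981, -0.0417, 0.0144]
tool_rot: [0.001, 0.704, 0.71, 0.001]
contact_force: [-6.3, 0.3, 2.6]
gripper_width: 0.605
grasp_force: 1.3
```

Request:
jog_arm(
  targets=[
    [[0,0,0],[0,0,0],0],
    [[0,0,0],[0,0,0],0],
    [[0,0,0],[0,0,0],0],
    [[0,0,-0.4],[0,0,0],0],
    [[0,0,-0.8],[0,0,0],0],
    [[0,0,-0.8],[0,0,0],0],
  ],
)

```text
time: 36.48
tool_pos: [0.4978, -0.0416, 0.0341]
tool_rot: [0.001, 0.704, 0.71, 0.001]
contact_force: [0.2, 0.0, -0.4]
gripper_width: 0.569
grasp_force: 64.1
```

```bash
python3 -c "
from h import *
go(.519,-.0155,.013,0)"
```

```text
shift [1.04, 0.85, 0.85] turn [0.02, 0.0, 0.05] dist 0.6 rows; t 36.5
```

Request:
jog_arm(
  targets=[
    [[0.5,0.4,0],[0,0,0],0],
    [[1.04,0.85,0],[0,0,0],0],
    [[1.04,0.85,0],[0,0,0],0],
    [[1.04,0.85,0.4],[0,0,0],0],
    [[1.04,0.85,0.8],[0,0,0],0],
    [[1.04,0.85,0.85],[0,0,0],0],
    [[1.04,0.85,0.85],[0,0,0],0],
    [[1.04,0.85,0.85],[0,0,0],65],
  ],
)

```text
time: 37.48
tool_pos: [0.5184, -0.0156, 0.012]
tool_rot: [0.0, 0.705, 0.71, 0.0]
contact_force: [-0.1, -0.4, -0.0]
gripper_width: 0.654
grasp_force: 0.0
```

Request:
jog_arm(
  targets=[
    [[0,0,0],[0,0,0],73],
    [[0,0,0],[0,0,0],73],
    [[0,0,-1],[0,0,0],73],
    [[0,0,-3],[0,0,0],73],
    [[0,0,-5],[0,0,0],73],
    [[0,0,-7.5],[0,0,0],100],
    [[0,0,-9],[0,0,0],100],
    [[0,0,-9],[0,0,0],100],
  ],
)

```text
time: 38.48
tool_pos: [0.5203, -0.0157, 0.2411]
tool_rot: [0.003, 0.705, 0.71, 0.002]
contact_force: [0.0, 0.1, -0.0]
gripper_width: 0.998
grasp_force: 0.0
```

```bash
python3 -c "
from h import *
go(.453,-.3605,.2,20)"; python3 chk.py 10 | grep -v wrist
```

```text
shift [-13.77, -2.8, 1.64] turn [0.05, 0.02, -2.45] dist 5.7 rows; t 38.5
scene10 blk 728 [[519.2, -15.8], [89.9, 52.8], 89.5]
scene10 bskt 331 [[600.2, -15.6], [82.3, 54.7], 86.7]
scene10 grip 115 [[612.2, 261.7], [25.1, 20.4], 76.4]
scene10 cap1 219 [503.8 114.9] 20.8
scene10 cup0 154 [ 453.  -360.3] 31.3
side10 blk 609 [[518.3, -16.0], [52.9, 95.0], 1.6]
side10 bskt 332 [[600.0, -16.3], [86.3, 55.5], 85.8]
side10 cap1 144 [503.1 113.3] 21.6
side10 cup0 267 [ 453.3 -360.9] 31.1
side10 cup1 26 [ 610.1 -186. ] 12.8
```

Request:
jog_arm(
  targets=[
    [[-2.3,-0.5,0],[0,0,-0.6],100],
    [[-4.7,-1,0],[0,0,-1.2],100],
    [[-7,-1.4,0],[0,0,-1.8],100],
    [[-9.4,-1.9,0.5],[0,0,-2.45],100],
    [[-11.7,-2.4,1],[0,0,-2.45],100],
    [[-13.75,-2.8,1.6],[0,0,-2.45],100],
    [[-13.75,-2.8,1.6],[0,0,-2.45],100],
    [[-13.75,-2.8,1.6],[0,0,-2.45],100],
  ],
)

```text
time: 39.62
tool_pos: [0.4501, -0.3587, 0.1947]
tool_rot: [-0.002, 0.574, 0.819, 0.001]
contact_force: [-0.2, 1.3, -0.2]
gripper_width: 1.001
grasp_force: 0.0
```

```bash
python3 -c "
from h import *
go(.453,-.3605,.033,20)"
```

```text
shift [-0.13, 0.09, 6.47] turn [-0.01, -0.03, 0.0] dist 2.6 rows; t 39.6
```

Request:
jog_arm(
  targets=[
    [[-0.05,0.04,1.7],[0,0,0],100],
    [[-0.05,0.04,3.4],[0,0,0],100],
    [[-0.05,0.04,5],[0,0,0],100],
    [[-0.05,0.04,6.4],[0,0,0],100],
    [[-0.05,0.04,6.4],[0,0,0],100],
    [[-0.05,0.04,6.4],[0,0,0],100],
    [[-0.05,0.04,6.4],[0,0,0],60],
    [[-0.05,0.04,6.4],[0,0,0],30],
  ],
)

```text
time: 40.62
tool_pos: [0.4534, -0.3616, 0.0394]
tool_rot: [0.002, 0.573, 0.819, -0.0]
contact_force: [0.1, -1.0, -0.1]
gripper_width: 0.671
grasp_force: 63.8
```

Request:
jog_arm(
  targets=[
    [[0,0,0],[0,0,0],0],
    [[0,0,0],[0,0,0],0],
    [[0,0,0],[0,0,0],0],
    [[0,0,-0.5],[0,0,0],0],
    [[0,0,-1.5],[0,0,0],0],
    [[0,0,-3],[0,0,0],0],
    [[0,0,-5],[0,0,0],0],
    [[0,0,-5],[0,0,0],0],
  ],
)

```text
time: 41.62
tool_pos: [0.4544, -0.3627, 0.1682]
tool_rot: [0.005, 0.573, 0.819, -0.001]
contact_force: [-0.1, 0.2, -0.5]
gripper_width: 0.675
grasp_force: 64.1
```

```bash
python3 -c "
from h import *
go(.608,-.244,.165,20)"
```

```text
shift [2.36, 7.4, 0.14] turn [0.03, 0.07, 0.0] dist 3.1 rows; t 41.6
```

Request:
jog_arm(
  targets=[
    [[0.5,1.5,0],[0,0,0],0],
    [[1,3,0],[0,0,0],0],
    [[1.5,4.7,0],[0,0,0],0],
    [[2,6.3,0],[0,0,0],0],
    [[2.35,7.4,0],[0,0,0],0],
    [[2.35,7.4,0],[0,0,0],0],
    [[2.35,7.4,0],[0,0,0],0],
    [[2.35,7.4,0],[0,0,0],0],
  ],
)

```text
time: 42.62
tool_pos: [0.6049, -0.2424, 0.1613]
tool_rot: [-0.0, 0.574, 0.819, -0.0]
contact_force: [0.2, 0.5, -1.3]
gripper_width: 0.665
grasp_force: 64.3
```

```bash
python3 -c "
from h import *
go(.608,-.245,.0385,20)"
```

```text
shift [-0.14, 0.09, 4.91] turn [-0.01, -0.0, -0.01] dist 2.0 rows; t 42.6
```

Request:
jog_arm(
  targets=[
    [[-0.12,0.08,1],[0,0,0],0],
    [[-0.12,0.08,2],[0,0,0],0],
    [[-0.12,0.08,3],[0,0,0],0],
    [[-0.12,0.08,4],[0,0,0],0],
    [[-0.12,0.08,4.5],[0,0,0],0],
    [[-0.12,0.08,4.75],[0,0,0],0],
    [[-0.12,0.08,4.75],[0,0,0],0],
    [[-0.12,0.08,4.75],[0,0,0],0],
  ],
)

```text
time: 43.62
tool_pos: [0.6094, -0.2444, 0.0442]
tool_rot: [0.001, 0.573, 0.819, 0.0]
contact_force: [-0.4, -0.0, -1.4]
gripper_width: 0.67
grasp_force: 64.3
```

Request:
jog_arm(
  targets=[
    [[0,0,0.1],[0,0,0],0],
    [[0,0,0.2],[0,0,0],0],
    [[0,0,0.2],[0,0,0],0],
    [[0,0,0.2],[0,0,0],0],
  ],
)

```text
time: 44.12
tool_pos: [0.6092, -0.2443, 0.0394]
tool_rot: [0.001, 0.573, 0.819, -0.0]
contact_force: [-2.7, -0.1, 4.7]
gripper_width: 0.671
grasp_force: 64.7
```

Contact with the table. I open and rise.

Request:
jog_arm(
  targets=[
    [[0,0,0],[0,0,0],75],
    [[0,0,0],[0,0,0],100],
    [[0,0,0],[0,0,0],100],
    [[0,0,0],[0,0,0],100],
    [[0,0,-1.5],[0,0,0],100],
    [[0,0,-3.5],[0,0,0],100],
    [[0,0,-6],[0,0,0],100],
    [[0,0,-8.5],[0,0,0],100],
  ],
)

```text
time: 45.12
tool_pos: [0.6083, -0.2438, 0.2521]
tool_rot: [-0.0, 0.573, 0.819, -0.0]
contact_force: [0.7, -0.6, 0.5]
gripper_width: 0.998
grasp_force: 0.0
```

Request:
jog_arm(
  targets=[
    [[2,-2,-1],[0,0,0],100],
    [[3,-4,-1.5],[0,0,0],100],
    [[3,-7,-2],[0,0,0],100],
    [[3,-9,-2],[0,0,0],100],
    [[3,-9,-2],[0,0,0],100],
    [[3,-9,-2],[0,0,0],100],
  ],
)

```text
time: 45.88
tool_pos: [0.3716, -0.2507, 0.3006]
tool_rot: [0.0, 0.574, 0.819, 0.0]
contact_force: [0.3, -0.6, -0.4]
gripper_width: 0.998
grasp_force: 0.0
```

```bash
python3 chk.py 11 | grep -v wrist; cp pics/scene11.png pics/v11.png
```

```text
scene11 blk 732 [[519.1, -15.9], [52.0, 90.0], 1.1]
scene11 bskt 330 [[599.8, -15.7], [81.8, 55.8], 87.5]
scene11 grip 113 [[612.7, 262.0], [24.4, 20.0], 76.5]
scene11 cap1 221 [504.1 115.5] 20.4
scene11 cup1 172 [ 608.3 -229. ] 44.4
side11 blk 622 [[518.9, -15.8], [51.8, 95.6], 1.0]
side11 bskt 343 [[599.4, -15.7], [85.7, 55.9], 87.7]
side11 grip 49 [[610.3, 260.2], [25.9, 16.1], 77.5]
side11 cap1 148 [501.4 113. ] 21.6
side11 cup1 209 [ 609.7 -229.9] 45.5
```

View pics/v11.png

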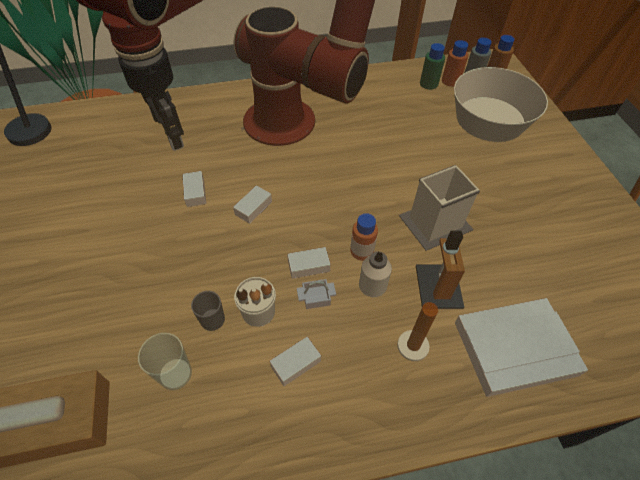

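The final view shows everything in place: cup at (208,310), block (309,262), basket (317,293), bottle (364,237) and the rod in its fork. No jar is present.

```bash
python3 -c "
from plant import *
print(job_done())"
```

```text
the job is handed in; nothing more can be done
None
```

I handed the job in at about 46 s: the basket, rod, paint bottle, cup and block all measured in place, the block having been set back once after it was knocked aside; no jar was on the table, and the verdict was not shown.

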